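# Shut and lock the access cover of the power box

### The arm

A 7-joint arm with a two-finger parallel gripper is mounted at the origin on a cart in front of the work surface, level with it; the furniture and walls round the work are solid. World frame = base frame: x ahead of the robot, y to its left, z up, the work surface at z = 0. Lengths are in m, angles in degrees, forces in N, time in s.
With the tool pointing down it reaches from about 0.35 to 0.9 m from the base axis. Payload 7.2 kg.
Tool frame: the origin (TCP) lies at the very end of the fingers, on their centre line; the grasp point (between the pads) lies 19 mm behind it; z points along the fingers, y is the line along which they close (so a half turn about z gives the same grasp; the last joint's range is limited). The gripper opens to 85 mm and grips with 20 to 120 N. Pads are 22 mm wide; open, the fingers measure 114 mm over their backs; the gripper's body (76 mm by 85 mm) begins 54 mm behind the grasp point. The pads swing forward as they close: fully open they stand 13 mm farther back than shut.
Start: joints at [61.295, 23.554, -0.728, 91.456, 0.321, 64.991, -4.71], TCP at [0.262, -0.567, 0.231] pointing down, gripper open.
Joint ranges: [-169.25, 169.25], [-16.82, 113.86], [-84.01, 82.57], [7.8, 145.47], [-59.2, 239.2], [7.22, 106.19], [-163.78, 163.78]. Speed limits (degrees/s): [136.94, 136.94, 172.46, 172.46, 180, 180, 180].

### API

Orientations are given as [roll, pitch, yaw] about the fixed x, y, z axes, in that order (R = Rz(yaw) Ry(pitch) Rx(roll)).
In Python, from cell import * gives the robot as it stands.
- The arm moves only by the tool step_arm, never from a script. Its argument "steps" is text: rows parted by semicolons, each of 7 numbers parted by spaces: the shift along the world's x, y, z in m, then the turn, a rotation vector about the world's x, y, z in degrees, then the closure, from 0 (fully open) to 1 (shut). A call has 1 to 8 rows; each row shifts and turns the commanded pose from where the row before left it; what a row does not reach is not made up. A row lasts 1/10 s, in which the tool goes at most 50 mm and 8.59 degrees, less where a joint would pass 70% of its speed; a pose out of reach is approached as far as the arm can. A call with a gripper value outside its range is refused whole. The fingers move at their own pace and stop on an object; "squeeze" is the grip in N (left out, the last holds). Time passes only in rows, so rows that do not move let the fingers close. It gives the time, the measured TCP pose, the force, the opening and the grip force at its end, in the units of the state.
- read_state(): the state, without advancing time (a new reading comes with each control period).
- camera(name): name is "scene" or "top" or "wrist"; returns a dict with "frame" (480x640x3 uint8, red, green, blue), "depth" (480x640 float32, m along the optical axis (not along the pixel's ray), 0 where there is no reading), "mtx" (3x3 intrinsics, pixels), "rvec" (rotation vector, rad) and "tvec" (3), from world to camera coordinates, as OpenCV has them. Camera axes: x right, y down, z forward; pixel columns grow to the right and rows downward; lengths in m; the calibration is good to about 2 mm. The wrist camera is an equidistant fisheye: a pixel r from the principal point sees the ray r / f radians off the axis. A picture is of the moment at which its call begins.
- close_job(): hands the job in; it is judged then, once.
The state is a dict: "clock": time; "joints": joint angles; "qvel": joint speeds; "tau": joint torques, N m; "eef_pos": TCP position; "tcp_rot": TCP orientation; "force": force on the tool from outside, world axes, zero at the start; "torque": the same for the moment, N m; "width": finger opening in m; "gripper_force": force on a finger pad.
Only numpy, scipy, OpenCV 4.12 (cv2) and the standard library are available. Lean on these libraries where they do the work, as an engineer would, in place of code of your own. Each camera call takes 0.05 s, during which the arm holds its last target. There are 200 camera calls.

### The job

Swing the hinged cover of the blue power box on the bench shut, then slowly push its red sprung quarter-turn stud in until you feel it touch bottom and, holding it in, turn it clockwise to its stop and let go so that it stays locked down. Feel your way: never force the stud in its socket (about 15 N of push is plenty), and leave the pliers, the tape measure and the wrench beside the box where they are.

Things in the scene. Friction and masses are not known exactly. Their poses are not given: they have to be found in the camera images.
- housing: Blue steel power box lying on its back, fixed to the bench, 180 (x) x 170 (y) x 62 mm high, black cable glands on its left (+y) wall. Origin: centre of its underside; x points from the front with the vents to the cover's hinge (away from the robot at yaw 0), z up.
- cover_hinge (a point): Middle of the cover's hinge line, on the top face of the box (62 mm up), 60 mm behind the box's centre. The hinge line runs along the box's y.
- cover (a joint): Opening angle of the cover, rad: 0 = shut on the box, growing as its front edge rises; starts between 0.5 and 0.95. An aluminium plate 120 mm long (hinge to free front edge) x 150 mm wide x 4 mm thick, underside level with the hinge line; a stiff hinge (0.3 N m) holds it at any angle; a few newtons push it down.
- cover_pad_left (a point): Centre of the black rubber pad (30 x 30 mm) on the cover's outer face, 95 mm from the hinge and 50 mm left (+y) of the stud's axis: a place to push the cover shut. Turns with the cover; its z is the outward normal of the cover.
- cover_pad_right (a point): The same pad 50 mm right (-y) of the stud's axis.
- stud_grip (a point): Centre of the top of the stud's red wing, 36 mm long (point x) x 10 mm thick (y) x 20 mm high, on a red flange 44 mm across whose upper face is 20 mm below; z = stud axis, outward. The axis is 90 mm from the hinge, mid-width of the cover; unpushed this point is 47 mm off the cover's outer face (113 mm above the bench when shut). Grip the wing's 10 mm; fingertips may bear on the flange.
- stud (a joint): Push-in of the stud, m: 0 = sprung out. Pushing it takes 3 N plus 0.35 N per mm. With the wing free the cross pin passes a slotted plate in the socket, clears it, and 1.8 mm later the foot meets a firm bottom. Its depth is unseen and differs each time: bottom at 10.8 to 19.3 mm of push (7 to 10 N just before it). The stud turns only within the last 1.8 mm; shallower it jams or springs out again.
- head (a joint): Turn of the wing, rad, clockwise from outside positive: within 0.1 of 0 = free (wing along the line to the hinge); stop at 1.35. Let go near the stop (1.2 or more) the spring lifts the pin 2.5 mm into a notch and the stud stays locked, pushed in by 6.5 to 15 mm; let go earlier it jams or springs out.
- stud_pin: The lower end of the stud under the cover, steel, with the cross pin (27 mm long, 4 mm thick) and the foot; it moves and turns with the wing. Origin on the stud's axis, level with the cover's underside when unpushed.
- socket: Steel block fixed inside the box under the stud, holding the strike plate and the bottom. Origin on the stud's axis (30 mm in front of the box's centre), 6 mm above the bench. A force of more than 22 N between the stud's pin or foot and it damages it, by pressing on the bottom, by turning a pin that has not cleared the plate, or by pulling up a locked stud.
- pliers_blue: Pliers with blue grips, 171 mm long, lying left of the box. Leave alone.
- tape_measure: Yellow tape measure, 105 x 34 x 68 mm, right of the box. Leave alone.
- wrench_13: Steel combination wrench, 170 mm long, in front of the box. Leave alone.

How it is judged:
By the outcome, as a careful person would: the job done as asked, in the order asked, and still so for the second after the job is handed in, with the robot touching nothing.
It also fails if it takes over 50 s, if anything falls off the work surface, if the arm or the gripper's body presses on something with over 40 N, if the wrist force passes 120 N, or if a joint passes its speed limit or range.

## Working session

There is one attempt and no reset: what is moved stays moved. The work goes in short steps, Python scripts to look and compute and a tool call to move; the robot and the scene stay as the last step left them, time stands still between calls to the robot, and variables do not carry over. Pictures are saved under pics/ and viewed, at most 10 in all, crops included, and the job is handed in when it is done.

Besides the shell and the picture viewer there is one more tool, called after "Call:" as name(argument=value, ...) on one line, values as JSON. step_arm: Moves the arm, as the interface text tells. Its arguments: {"type":"object","properties":{"steps":{"type":"string"},"squeeze":{"type":"number"}},"required":["steps"]}

```bash
mkdir -p pics; cat > h.py <<'E'
from cell import *
import numpy as np, cv2
def cloud(c):
    d=c["depth"];v,u=np.indices(d.shape);K=c["mtx"]
    P=np.stack([(u-K[0,2])/K[0,0]*d,(v-K[1,2])/K[1,1]*d,d],-1)
    R=cv2.Rodrigues(np.array(c["rvec"],float))[0]
    W=(P-np.array(c["tvec"]).ravel())@R
    W[d<=0]=np.nan
    return W
def save(c,n): cv2.imwrite(f"pics/{n}.png",c["frame"][:,:,::-1])
E
python3 - <<'E'
from h import *
import pickle
for n in("top","scene"):
    c=camera(n);save(c,n+"0");pickle.dump(c,open(n+"0.pkl","wb"))
    W=cloud(c);f=c["frame"].astype(int)
    print(n,-cv2.Rodrigues(np.array(c["rvec"],float))[0].T@np.array(c["tvec"]).ravel())
    hsv=cv2.cvtColor(c["frame"],cv2.COLOR_RGB2HSV)
    m={"red":((hsv[...,0]<8)|(hsv[...,0]>172))&(hsv[...,1]>140)&(hsv[...,2]>60),"blue":(abs(hsv[...,0].astype(int)-110)<15)&(hsv[...,1]>110)}
    for k,q in m.items():
        p=W[q&np.isfinite(W[...,0])]; vv,uu=np.nonzero(q)
        print(k,len(p),np.nanpercentile(p,[2,50,98],axis=0).round(3).tolist() if len(p) else 0, (uu.mean(),vv.mean()) if len(uu) else 0)
print(read_state())
E
```

```text
top [0.43118964 0.07519041 0.9909014 ]
red 2835 [[0.283, -0.363, 0.021], [0.381, -0.295, 0.089], [0.577, 0.647, 0.164]] (np.float64(380.32759226713534), np.float64(299.09595782073814))
blue 5703 [[0.463, -0.001, 0.004], [0.524, 0.117, 0.06], [0.682, 0.444, 0.093]] (np.float64(277.90387299371946), np.float64(220.2419748778786))
scene [-0.01566643  0.53254842  0.60758111]
red 1980 [[0.339, -0.548, 0.033], [0.394, -0.294, 0.089], [0.947, 0.096, 0.171]] (np.float64(439.39006024096386), np.float64(179.30672690763052))
blue 13386 [[0.456, 0.001, 0.005], [0.557, 0.143, 0.044], [0.641, 0.48, 0.081]] (np.float64(229.37394926727666), np.float64(290.7321282451834))
{'clock': 0.1, 'joints': array([61.29461209, 23.59613747, -0.72976008, 91.49690833,  0.32182095,
       64.99073883, -4.71125191]), 'qvel': array([-0.01967224, -0.10701568,  0.01132336, -0.05008955, -0.1294209 ,
       -0.07864466,  0.0668872 ]), 'tau': array([ 2.29750629e-03, -6.01831484e+01,  6.84057288e-01, -3.00090444e+01,
        1.40228655e-02,  6.40765196e-03, -8.88547476e-07]), 'eef_pos': array([ 0.26193187, -0.56699421,  0.23054614]), 'tcp_rot': array([-1.79918491e+02,  6.06030592e-03,  2.47993628e+01]), 'force': array([ 0.13299347, -1.20006953, -0.04964994]), 'torque': array([-0.0062984 , -0.00533309, -0.01728079]), 'gripper_force': 0.0, 'width': 0.08528897386074841}
```

View pics/top0.png

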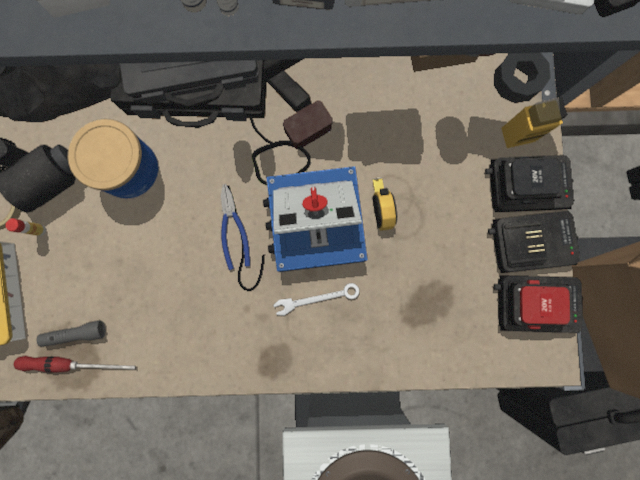

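View pics/scene0.png

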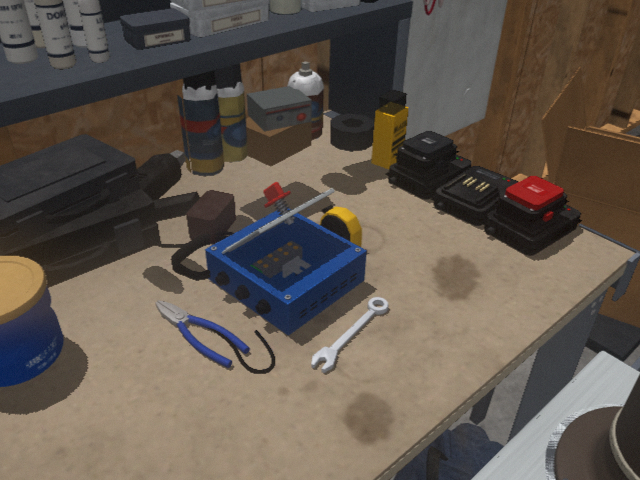

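Top view: box spans about pixels (268–367, 168–270), with the cover raised and the red stud at (315, 202). Pliers are to the left, tape at (385, 203) and wrench at (315, 300). Next I measure the poses.

```bash
python3 - <<'E'
from h import *
import pickle
c=pickle.load(open("top0.pkl","rb"));W=cloud(c);f=c["frame"]
hsv=cv2.cvtColor(f,cv2.COLOR_RGB2HSV)
roi=np.zeros(W.shape[:2],bool);roi[160:278,262:375]=1
blue=(abs(hsv[...,0].astype(int)-110)<15)&(hsv[...,1]>110)&roi
p=W[blue&(abs(W[...,2]-.062)<.008)]
print(len(p),np.median(p[:,2]))
r=cv2.minAreaRect(p[:,:2].astype(np.float32));print("box",r)
# 2D mask rect through plane z=.062
cs=cv2.findContours(blue.astype(np.uint8),0,2)[0];k=max(cs,key=cv2.contourArea)
K=c["mtx"];R=cv2.Rodrigues(np.array(c["rvec"],float))[0];t=np.array(c["tvec"]).ravel()
C=-R.T@t
uv=k.reshape(-1,2).astype(float);d=np.c_[(uv[:,0]-K[0,2])/K[0,0],(uv[:,1]-K[1,2])/K[1,1],np.ones(len(uv))]@R
q=C+d*((.062-C[2])/d[:,2])[:,None]
print("rect plane",cv2.minAreaRect(q[:,:2].astype(np.float32)))
grey=roi&(hsv[...,1]<40)&(W[...,2]>.07)&(f.min(-1)>120);g=W[grey]
for n in("top0","scene0"):
    c=pickle.load(open(n+".pkl","rb"));W=cloud(c);h=cv2.cvtColor(c["frame"],cv2.COLOR_RGB2HSV)
    near=(abs(W[...,0]-.57)<.12)&(abs(W[...,1]-.07)<.12)
    g=W[near&(h[...,1]<50)&(W[...,2]>.072)&(c["frame"].min(-1)>110)]
    for _ in range(4):
        m=np.median(g,0) if _==0 else g.mean(0);n_=np.linalg.svd(g-g.mean(0),full_matrices=False)[2][2];n_*=np.sign(n_[2]);e=(g-g.mean(0))@n_;g=g[abs(e)<max(.002,1.5*e.std())]
    print(n,"cover",len(g),g.mean(0),"n",n_,"open",np.degrees(np.arccos(n_[2])),"yaw",np.degrees(np.arctan2(-n_[1],-n_[0])),np.percentile(g,[1,99],axis=0).round(3).tolist())
    rd=W[near&((h[...,0]<8)|(h[...,0]>172))&(h[...,1]>140)];rd=rd[rd[:,2]>.09];print("red",len(rd),np.percentile(rd,[1,50,99],axis=0).round(3).tolist())
c=pickle.load(open("top0.pkl","rb"));W=cloud(c)
for n,(a,b,x,y) in dict(tape=(175,235,370,400),shelf=(30,55,200,420),wrench=(280,318,270,362)).items():
    q=W[a:b,x:y].reshape(-1,3);q=q[q[:,2]>.008];print(n,np.nanpercentile(q,[2,50,98],axis=0).round(3).tolist())
E
```

```text
3265 0.06149529214405315
box ((0.5530906319618225, 0.08181031048297882), (0.17966382205486298, 0.1683972030878067), 5.380381107330322)
rect plane ((0.5520328283309937, 0.08251170814037323), (0.1804422289133072, 0.16944532096385956), 5.338959693908691)
top0 cover 2231 [0.56668076 0.08247003 0.11246994] n [0.69138727 0.06605412 0.71945847] open 43.99021093814297 yaw -174.54260962683048 [[0.523, 0.008, 0.073], [0.61, 0.156, 0.151]]
red 327 [[0.553, 0.064, 0.134], [0.568, 0.083, 0.156], [0.588, 0.103, 0.172]]
scene0 cover 271 [0.52939587 0.09557627 0.1423172 ] n [0.67867495 0.05711873 0.73221429] open 42.9276518910757 yaw -175.1892022950912 [[0.516, 0.009, 0.078], [0.592, 0.162, 0.15]]
red 304 [[0.551, 0.072, 0.142], [0.566, 0.09, 0.158], [0.587, 0.106, 0.172]]
tape [[0.534, -0.069, 0.011], [0.567, -0.048, 0.06], [0.623, -0.032, 0.068]]
shelf [[0.766, -0.07, 0.283], [0.776, 0.083, 0.304], [0.795, 0.235, 0.307]]
wrench [[0.373, 0.005, 0.008], [0.402, 0.075, 0.009], [0.428, 0.162, 0.012]]
```

Call:
step_arm(steps="0.018 0.0374 0 0 0 4.4 1;0.018 0.0374 0 0 0 4.4 1;0.018 0.0374 0 0 0 4.4 1;0.018 0.0374 0 0 0 4.4 1;0.018 0.0374 0 0 0 4.4 1;0.018 0.0374 0 0 0 4.4 1;0.018 0.0374 0 0 0 4.4 1;0.018 0.0374 0 0 0 4.4 1", squeeze=40)

```text
clock: 0.9
eef_pos: [0.4064, -0.2665, 0.2311]
tcp_rot: [-180.0, 0.0, 60.2]
force: [1.4, -0.1, -0.0]
width: -0.0001
gripper_force: 0.0
```

Call:
step_arm(steps="0.018 0.0374 0 0 0 4.4 1;0.018 0.0374 0 0 0 4.4 1;0.018 0.0374 0 0 0 4.4 1;0.018 0.0374 0 0 0 4.4 1;0.018 0.0374 0 0 0 4.4 1;0.018 0.0374 0 0 0 4.4 1;0.018 0.0374 0 0 0 4.4 1;0.018 0.0374 0 0 0 4.4 1")

```text
clock: 1.7
eef_pos: [0.5504, 0.0324, 0.2311]
tcp_rot: [-180.0, 0.0, 95.4]
force: [1.0, -0.3, 0.6]
width: -0.0
gripper_force: 0.0
```

```bash
python3 - <<'E'
from h import *
s=read_state();print(s["clock"],s["joints"].round(1),s["eef_pos"],s["tcp_rot"],s["force"],s["width"])
import numpy as np
h=np.array([.6122,.0878]);X=np.array([.9956,.0933]);Y=np.array([-.0933,.9956])
for d in range(48,-5,-6):
    t=np.radians(d);print(d,(h+X*(-.095*np.cos(t)+.004*np.sin(t))-.05*Y).round(4),round(.062+.095*np.sin(t)+.004*np.cos(t),4))
E
```

```text
1.7 [ 16.7  19.6 -31.8 100.2  11.4  63.5 -13.4] [0.55044288 0.03242726 0.23106711] [-1.79978114e+02  7.27730701e-03  9.53612099e+01] [ 1.03839555 -0.2588368   0.57583448] -2.016198198577936e-05
48 [0.5565 0.0324] 0.1353
42 [0.5492 0.0317] 0.1285
36 [0.5427 0.0311] 0.1211
30 [0.5369 0.0305] 0.113
24 [0.5321 0.0301] 0.1043
18 [0.5281 0.0297] 0.0952
12 [0.5252 0.0294] 0.0857
6 [0.5232 0.0292] 0.0759
0 [0.5223 0.0292] 0.066
```

Call:
step_arm(steps="0 0 -0.03 0 0 0 1;0 0 -0.03 0 0 0 1;0 0 -0.026 0 0 0 1;0 0 -0.008 0 0 0 1;-0.001 0 -0.008 0 0 0 1;-0.0033 0 -0.004 0 0 0 1;-0.0033 0 -0.004 0 0 0 1;-0.0058 -0.001 -0.008 0 0 0 1")

```text
clock: 2.5
eef_pos: [0.5378, 0.0302, 0.1143]
tcp_rot: [179.8, -0.0, 95.2]
force: [2.3, 0.8, 0.8]
width: -0.0004
gripper_force: 0.9
```

Call:
step_arm(steps="-0.0024 0 -0.0044 0 0 0 1;-0.0024 0 -0.0044 0 0 0 1;-0.002 -0.001 -0.0045 0 0 0 1;-0.002 0 -0.0045 0 0 0 1;-0.0015 0 -0.0048 0 0 0 1;-0.0014 0 -0.0047 0 0 0 1;-0.001 0 -0.005 0 0 0 1;-0.001 0 -0.005 0 0 0 1")

```text
clock: 3.3
eef_pos: [0.5229, 0.0289, 0.0755]
tcp_rot: [-180.0, 0.0, 95.2]
force: [0.9, -1.0, 0.8]
width: -0.0002
gripper_force: 0.6
```

Call:
step_arm(steps="0 0 -0.004 0 0 0 1;0 0 -0.003 0 0 0 1;0 0 -0.002 0 0 0 1")

```text
clock: 3.6
eef_pos: [0.5226, 0.0291, 0.0665]
tcp_rot: [-179.9, -0.0, 95.2]
force: [-1.4, -1.3, 1.9]
width: -0.0001
gripper_force: 0.5
```

```bash
python3 - <<'E'
from h import *
c=camera("scene");cv2.imwrite("pics/s1.png",cv2.resize(c["frame"][130:350,140:440,::-1],None,fx=2,fy=2));print(read_state()["force"])
E
```

```text
[-0.8631995  -0.22382191 -0.05812124]
```

View pics/s1.png

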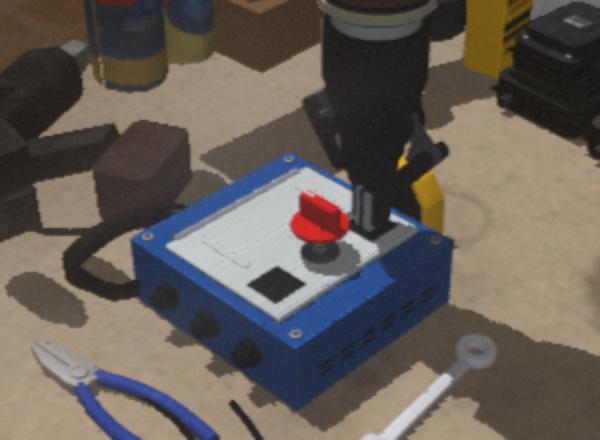

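The cover is practically shut: the plate lies flat, with the red stud upright at crop pixel (320, 225). I'll press it home and check the force.

Call:
step_arm(steps="0 0 -0.001 0 0 0 1;0 0 -0.001 0 0 0 1;0 0 -0.001 0 0 0 1;0 0 0 0 0 0 1")

```text
clock: 4.05
eef_pos: [0.5231, 0.0292, 0.0659]
tcp_rot: [180.0, 0.1, 95.2]
force: [-8.1, -0.7, 21.7]
width: 0.0001
gripper_force: 11.2
```

Call:
step_arm(steps="0 0 0.03 0 0 0 1;0 0 0.045 0 0 8.5 1;-0.03 -0.02 0.045 0 0 8.5 0;-0.04 -0.03 0.03 0 0 8.5 0;-0.04 -0.03 0 0 0 8.5 0;-0.04 0 0 0 0 8.5 0;0 0 0 0 0 8.5 0;0 0 0 0 0 8.5 0")

```text
clock: 4.85
eef_pos: [0.3914, -0.0383, 0.2021]
tcp_rot: [-180.0, 0.1, 152.9]
force: [-0.3, -1.3, 1.0]
width: 0.085
gripper_force: 0.0
```

```bash
python3 - <<'E'
from h import *
for n in("top","scene"):
    c=camera(n);save(c,n+"2");W=cloud(c);h=cv2.cvtColor(c["frame"],cv2.COLOR_RGB2HSV)
    near=(abs(W[...,0]-.53)<.06)&(abs(W[...,1]-.08)<.06)
    red=near&((h[...,0]<8)|(h[...,0]>172))&(h[...,1]>120)
    rd=W[red&(W[...,2]>.08)]
    print(n,len(rd),np.percentile(rd,[1,50,99],axis=0).round(4).tolist())
    print(cv2.minAreaRect(rd[:,:2].astype(np.float32)))
    w=rd[rd[:,2]>.104]; print("wing",len(w),np.median(w,0),cv2.minAreaRect(w[:,:2].astype(np.float32)))
    g=W[(abs(W[...,0]-.55)<.1)&(abs(W[...,1]-.08)<.08)&(h[...,1]<50)&(W[...,2]>.055)&(W[...,2]<.08)&(c["frame"].min(-1)>110)]
    n_=np.linalg.svd(g-g.mean(0),full_matrices=False)[2][2];print("cover",len(g),g.mean(0),n_)
s=read_state();print(s["clock"],s["eef_pos"],s["tcp_rot"],s["joints"].round(1),s["force"],s["width"])
E
```

```text
top 405 [[0.5027, 0.0588, 0.0896], [0.521, 0.0784, 0.0931], [0.5409, 0.0983, 0.115]]
((0.5226449966430664, 0.07857856154441833), (0.03974422812461853, 0.040134914219379425), 89.1954574584961)
wing 95 [0.52055058 0.07707592 0.11181889] ((0.5233451128005981, 0.07821159064769745), (0.03474768251180649, 0.009893955662846565), 5.4503889083862305)
cover 4488 [0.55912233 0.08223218 0.06547477] [ 2.52708720e-03 -2.02453523e-04 -9.99996786e-01]
scene 513 [[0.5002, 0.0628, 0.09], [0.5155, 0.0849, 0.0952], [0.5379, 0.1016, 0.114]]
((0.5165336728096008, 0.08390142768621445), (0.04266068711876869, 0.03413807228207588), 52.94880294799805)
wing 156 [0.51701382 0.08364177 0.11107349] ((0.5199999213218689, 0.08176926523447037), (0.03389131277799606, 0.0122244693338871), 7.6322760581970215)
cover 3486 [0.55567554 0.09331997 0.06575361] [-0.00369695 -0.00200739  0.99999115]
4.95 [ 0.39220072 -0.03791441  0.20196476] [1.79982365e+02 5.48281305e-02 1.52730936e+02] [ 40.1   5.9 -43.5 121.    5.   54.7  56.7] [-0.41839834  0.14002931  0.74349595] 0.08544084523484612
```

View pics/top2.png

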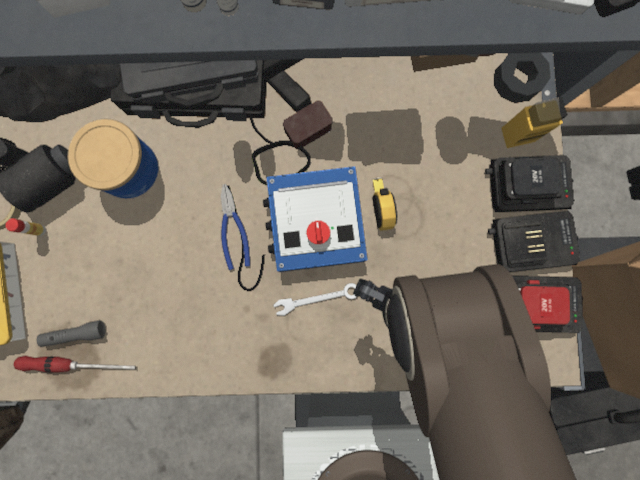

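Top view: the cover is flat on the box, and the stud's wing at (318, 233) lies along the hinge line. I'll move over the stud and down.

Call:
step_arm(steps="0.0326 0.0292 0 0 0 8.1 0;0.0326 0.0292 0 0 0 8.1 0;0.0326 0.0292 0 0 0 8.1 0;0.0326 0.0292 0 0 0 8.1 0;0 0 -0.035 0 0 0 0;0 0 -0.035 0 0 0 0;0 0 -0.02 0 0 0 0;0 0 -0.01 0 0 0 0")

```text
clock: 5.75
eef_pos: [0.5216, 0.0792, 0.0993]
tcp_rot: [179.9, -0.2, -175.2]
force: [-0.5, 0.4, 0.1]
width: 0.0857
gripper_force: 0.0
```

Call:
step_arm(steps="0 0 -0.005 0 0 0 0;0 0 0 0 0 0 0")

```text
clock: 5.95
eef_pos: [0.5228, 0.0793, 0.0967]
tcp_rot: [180.0, -0.0, -175.0]
force: [0.8, 0.1, 0.1]
width: 0.0855
gripper_force: 0.0
```

```bash
python3 - <<'E'
from h import *
c=camera("wrist");save(c,"w3")
s=read_state();print(s["clock"],s["eef_pos"],s["tcp_rot"],s["joints"].round(1),s["force"],s["torque"],s["width"])
E
```

```text
6.0 [0.52311443 0.0793488  0.09731831] [ 1.79965100e+02  4.13595551e-02 -1.75033019e+02] [ 20.1  30.5 -44.4 110.3  27.5  50.2  56.5] [-0.38024764 -1.04156129  0.04535454] [-0.03650837  0.01601163 -0.02579062] 0.08540461899322152
```

View pics/w3.png

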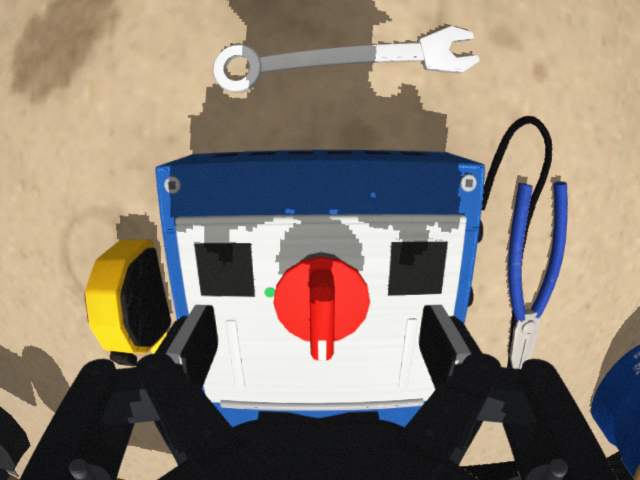

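The wrist view shows the wing at (321, 310), centred between the fingers at about (190, 335) and (450, 335). Closing on it now.

Call:
step_arm(steps="0 0 0 0 0 0 1;0 0 0 0 0 0 1;0 0 0 0 0 0 1;0 0 0 0 0 0 1;0 0 0 0 0 0 1;0 0 0 0 0 0 1", squeeze=50)

```text
clock: 6.6
eef_pos: [0.5226, 0.0803, 0.097]
tcp_rot: [179.9, 0.0, -174.9]
force: [-2.0, 4.1, 3.1]
width: 0.0085
gripper_force: 51.3
```

Call:
step_arm(steps="0 0.001 -0.001 0 0 0 1;0 0 -0.001 0 0 0 1;0 0 -0.001 0 0 0 1;0 0 -0.001 0 0 0 1;0 0 0 0 0 0 1")

```text
clock: 7.1
eef_pos: [0.5226, 0.0804, 0.0926]
tcp_rot: [180.0, -0.0, -175.0]
force: [-1.2, 2.6, 4.7]
width: 0.0086
gripper_force: 51.6
```

Call:
step_arm(steps="0 0 -0.001 0 0 0 1;0 0 -0.001 0 0 0 1;0 0 -0.001 0 0 0 1;0 0 -0.001 0 0 0 1;0 0 0 0 0 0 1")

```text
clock: 7.6
eef_pos: [0.5226, 0.0804, 0.0887]
tcp_rot: [180.0, -0.0, -175.0]
force: [-1.2, 1.9, 4.5]
width: 0.009
gripper_force: 51.8
```

Call:
step_arm(steps="0 0 -0.001 0 0 0 1;0 0 -0.001 0 0 0 1;0 0 -0.0005 0 0 0 1;0 0 0 0 0 0 1")

```text
clock: 8.0
eef_pos: [0.5227, 0.0804, 0.0863]
tcp_rot: [180.0, -0.0, -175.0]
force: [-2.3, 2.0, 5.9]
width: 0.0087
gripper_force: 51.9
```

```bash
cat > f.py <<'E'
from h import *
s=read_state();print(s["clock"],s["eef_pos"].round(4),s["force"].round(1),s["torque"].round(2),s["tcp_rot"].round(1),s["joints"].round(1),s["width"])
E
python3 f.py
```

```text
8.0 [0.5227 0.0804 0.0863] [-2.3  2.   5.9] [0.47 0.43 0.03] [ 180.   -0. -175.] [ 19.4  31.3 -43.7 110.8  28.4  49.1  55.7] 0.00873932795488096
```

Call:
step_arm(steps="0 0 -0.0005 0 0 0 1;0 0 0 0 0 0 1")

```text
clock: 8.2
eef_pos: [0.5227, 0.0804, 0.0858]
tcp_rot: [180.0, 0.0, -175.0]
force: [-1.7, 3.0, 6.7]
width: 0.0086
gripper_force: 51.9
```

Call:
step_arm(steps="0 0 -0.0005 0 0 0 1;0 0 0 0 0 0 1")

```text
clock: 8.4
eef_pos: [0.5226, 0.0804, 0.0853]
tcp_rot: [180.0, -0.0, -175.0]
force: [-2.1, 2.1, 6.9]
width: 0.0084
gripper_force: 51.9
```

Call:
step_arm(steps="0 0 -0.0005 0 0 0 1;0 0 0 0 0 0 1")

```text
clock: 8.6
eef_pos: [0.5227, 0.0804, 0.0849]
tcp_rot: [180.0, -0.0, -175.0]
force: [-2.7, 2.6, 7.8]
width: 0.0085
gripper_force: 51.9
```

Call:
step_arm(steps="0 0 -0.0005 0 0 0 1;0 0 0 0 0 0 1")

```text
clock: 8.8
eef_pos: [0.5227, 0.0804, 0.0844]
tcp_rot: [180.0, 0.0, -175.0]
force: [-3.1, 2.5, 7.0]
width: 0.0086
gripper_force: 52.0
```

Call:
step_arm(steps="0 0 -0.0005 0 0 0 1;0 0 0 0 0 0 1")

```text
clock: 9.0
eef_pos: [0.5227, 0.0804, 0.0839]
tcp_rot: [180.0, 0.0, -175.0]
force: [-2.7, 3.2, 7.6]
width: 0.0086
gripper_force: 52.0
```

Call:
step_arm(steps="0 0 -0.0005 0 0 0 1;0 0 0 0 0 0 1")

```text
clock: 9.2
eef_pos: [0.5227, 0.0804, 0.0834]
tcp_rot: [180.0, 0.0, -175.0]
force: [-2.2, 2.4, 8.0]
width: 0.0085
gripper_force: 52.0
```

Call:
step_arm(steps="0 0 -0.0005 0 0 0 1;0 0 0 0 0 0 1")

```text
clock: 9.4
eef_pos: [0.5227, 0.0804, 0.0829]
tcp_rot: [180.0, 0.0, -175.0]
force: [-2.6, 2.6, 8.6]
width: 0.0088
gripper_force: 52.0
```

Call:
step_arm(steps="0 0 -0.0005 0 0 0 1;0 0 0 0 0 0 1")

```text
clock: 9.6
eef_pos: [0.5227, 0.0804, 0.0824]
tcp_rot: [180.0, 0.0, -175.0]
force: [-3.1, 2.8, 7.0]
width: 0.0087
gripper_force: 52.0
```

Call:
step_arm(steps="0 0 -0.0005 0 0 0 1;0 0 0 0 0 0 1")

```text
clock: 9.8
eef_pos: [0.5227, 0.0804, 0.0819]
tcp_rot: [180.0, 0.0, -175.0]
force: [-2.5, 2.5, 8.2]
width: 0.0089
gripper_force: 52.1
```

Call:
step_arm(steps="0 0 -0.0005 0 0 0 1;0 0 0 0 0 0 1")

```text
clock: 10.0
eef_pos: [0.5227, 0.0804, 0.0814]
tcp_rot: [180.0, 0.0, -175.0]
force: [-1.8, 2.0, 8.6]
width: 0.0087
gripper_force: 52.1
```

Call:
step_arm(steps="0 0 -0.0005 0 0 0 1;0 0 0 0 0 0 1")

```text
clock: 10.2
eef_pos: [0.5227, 0.0804, 0.081]
tcp_rot: [180.0, 0.0, -175.0]
force: [-2.2, 2.6, 8.8]
width: 0.0085
gripper_force: 52.1
```

Call:
step_arm(steps="0 0 -0.0005 0 0 0 1;0 0 0 0 0 0 1")

```text
clock: 10.4
eef_pos: [0.5227, 0.0804, 0.0805]
tcp_rot: [180.0, 0.0, -175.0]
force: [-2.0, 2.2, 8.2]
width: 0.0085
gripper_force: 52.1
```

Call:
step_arm(steps="0 0 -0.0005 0 0 0 1;0 0 0 0 0 0 1")

```text
clock: 10.6
eef_pos: [0.5227, 0.0804, 0.08]
tcp_rot: [180.0, 0.0, -175.0]
force: [-2.0, 2.7, 7.8]
width: 0.0087
gripper_force: 52.2
```

Call:
step_arm(steps="0 0 -0.0005 0 0 0 1;0 0 0 0 0 0 1")

```text
clock: 10.8
eef_pos: [0.5227, 0.0804, 0.0795]
tcp_rot: [180.0, 0.0, -175.0]
force: [-2.4, 1.5, 9.2]
width: 0.0087
gripper_force: 52.2
```

Call:
step_arm(steps="0 0 -0.0005 0 0 0 1;0 0 0 0 0 0 1")

```text
clock: 11.0
eef_pos: [0.5227, 0.0804, 0.0791]
tcp_rot: [180.0, 0.0, -175.0]
force: [-3.0, 2.9, 9.6]
width: 0.009
gripper_force: 52.2
```

Call:
step_arm(steps="0 0 -0.0005 0 0 0 1;0 0 0 0 0 0 1")

```text
clock: 11.2
eef_pos: [0.5227, 0.0804, 0.0785]
tcp_rot: [180.0, 0.0, -175.0]
force: [-2.4, 3.8, 9.8]
width: 0.0086
gripper_force: 52.2
```

Call:
step_arm(steps="0 0 -0.0005 0 0 0 1;0 0 0 0 0 0 1")

```text
clock: 11.4
eef_pos: [0.5227, 0.0804, 0.0781]
tcp_rot: [180.0, 0.0, -175.0]
force: [-3.1, 2.0, 9.1]
width: 0.0087
gripper_force: 52.2
```

Call:
step_arm(steps="0 0 -0.0005 0 0 0 1;0 0 0 0 0 0 1")

```text
clock: 11.6
eef_pos: [0.5227, 0.0804, 0.0778]
tcp_rot: [180.0, 0.0, -175.0]
force: [-4.2, 2.1, 11.4]
width: 0.0088
gripper_force: 52.7
```

Call:
step_arm(steps="0 0 -0.0003 0 0 0 1;0 0 0 0 0 0 1")

```text
clock: 11.8
eef_pos: [0.5228, 0.0804, 0.0778]
tcp_rot: [180.0, 0.0, -175.0]
force: [-4.2, 1.7, 14.9]
width: 0.0086
gripper_force: 53.1
```

```bash
for i in 1; do python3 f.py; done
```

```text
11.8 [0.5228 0.0804 0.0778] [-4.2  1.7 14.9] [0.27 1.13 0.01] [ 180.    0. -175.] [ 19.   32.  -43.2 111.2  29.1  48.2  55.1] 0.008608491144570666
```

Bottom felt: z stays at 0.0778 while the force rises to 15 N. I'll ease off a hair and turn clockwise.

Call:
step_arm(steps="0 0 0.0004 0 0 0 1;0 0 0 0 0 -3 1;0 0 0 0 0 -3 1;0 0 0 0 0 -3 1;0 0 0 0 0 -3 1")

```text
clock: 12.3
eef_pos: [0.5227, 0.0803, 0.0778]
tcp_rot: [180.0, 0.0, 172.9]
force: [-3.8, 2.7, 11.4]
width: 0.0088
gripper_force: 52.5
```

```bash
python3 f.py
```

```text
12.3 [0.5227 0.0803 0.0778] [-3.8  2.7 11.4] [0.35 0.87 0.05] [180.    0.  172.9] [ 17.   31.  -40.3 111.3  27.   47.3  44.8] 0.008761939176861697
```

Call:
step_arm(steps="0 0 0 0 0 -4 1;0 0 0 0 0 -4 1;0 0 0 0 0 -4 1;0 0 0 0 0 -4 1;0 0 0 0 0 -4 1")

```text
clock: 12.8
eef_pos: [0.5226, 0.0801, 0.0778]
tcp_rot: [180.0, 0.0, 152.9]
force: [-3.8, 1.9, 10.8]
width: 0.0086
gripper_force: 52.5
```

Call:
step_arm(steps="0 0 0 0 0 -4 1;0 0 0 0 0 -4 1;0 0 0 0 0 -4 1;0 0 0 0 0 -4 1;0 0 0 0 0 -4 1")

```text
clock: 13.3
eef_pos: [0.5224, 0.0801, 0.0778]
tcp_rot: [-180.0, -0.0, 132.9]
force: [-3.8, 1.9, 11.4]
width: 0.0086
gripper_force: 52.6
```

Call:
step_arm(steps="0 0 0 0 0 -4 1;0 0 0 0 0 -4 1;0 0 0 0 0 -4 1;0 0 0 0 0 -4 1;0 0 0 0 0 -4 1")

```text
clock: 13.8
eef_pos: [0.5221, 0.08, 0.0778]
tcp_rot: [-180.0, 0.0, 112.9]
force: [-4.9, 2.0, 12.5]
width: 0.0088
gripper_force: 52.6
```

Call:
step_arm(steps="0 0 0 0 0 -2 1;0 0 0 0 0 -2 1;0 0 0 0 0 -1 1;0 0 0 0 0 0 1")

```text
clock: 14.2
eef_pos: [0.5221, 0.08, 0.0778]
tcp_rot: [-180.0, 0.0, 108.0]
force: [-5.0, 1.3, 12.7]
width: 0.0088
gripper_force: 52.6
```

```bash
python3 f.py
```

```text
14.2 [0.5221 0.08   0.0778] [-5.   1.3 12.7] [0.31 1.26 0.01] [-180.    0.  108.] [  5.3  27.3 -24.6 112.1  16.   43.9 -10.5] 0.00883775355221078
```

Call:
step_arm(steps="0 0 0 0 0 -1 1;0 0 0 0 0 -1 1;0 0 0 0 0 0 1")

```text
clock: 14.5
eef_pos: [0.5221, 0.0801, 0.0778]
tcp_rot: [-180.0, 0.0, 106.1]
force: [-5.2, 2.2, 11.8]
width: 0.0081
gripper_force: 52.9
```

```bash
python3 f.py
```

```text
14.5 [0.5221 0.0801 0.0778] [-5.2  2.2 11.8] [0.3  1.23 0.47] [-180.     0.   106.1] [  4.9  27.2 -24.1 112.1  15.7  43.8 -12.2] 0.008107323215493989
```

Call:
step_arm(steps="0 0 0.0007 0 0 0 1;0 0 0.0007 0 0 0 1;0 0 0.0006 0 0 0 1;0 0 0 0 0 0 1")

```text
clock: 14.9
eef_pos: [0.5221, 0.0801, 0.0795]
tcp_rot: [-180.0, 0.0, 106.1]
force: [-4.5, 1.1, 9.3]
width: 0.0085
gripper_force: 52.5
```

```bash
python3 f.py
```

```text
14.9 [0.5221 0.0801 0.0795] [-4.5  1.1  9.3] [0.38 1.07 0.46] [-180.     0.   106.1] [  5.   27.1 -24.2 112.1  15.6  44.  -12.1] 0.008456680925304542
```

Call:
step_arm(steps="0 0 0 0 0 0 0;0 0 0 0 0 0 0;0 0 0 0 0 0 0;0 0 0 0 0 0 0;0 0 0 0 0 0 0;0 0 0 0 0 0 0")

```text
clock: 15.5
eef_pos: [0.5226, 0.08, 0.0791]
tcp_rot: [180.0, -0.0, 106.0]
force: [-0.1, 0.1, -0.5]
width: 0.0854
gripper_force: 0.0
```

Call:
step_arm(steps="0 0 0.01 0 0 0 0;0 0 0.02 0 0 0 0;0 0 0.04 0 0 0 0;0 0 0.04 0 0 0 0;-0.04 -0.04 0 0 0 0 0;-0.04 -0.04 0 0 0 0 0;-0.03 -0.04 0 0 0 0 0;0 0 0 0 0 0 0")

```text
clock: 16.3
eef_pos: [0.4179, -0.0357, 0.1896]
tcp_rot: [-179.9, 0.1, 105.7]
force: [0.9, 0.7, 0.0]
width: 0.0854
gripper_force: 0.0
```

```bash
python3 - <<'E'
from h import *
for n in("top","scene"):
    c=camera(n)
    cv2.imwrite(f"pics/{n}4.png",cv2.resize(c["frame"][150:330,200:440,::-1],None,fx=3,fy=3));W=cloud(c);h=cv2.cvtColor(c["frame"],cv2.COLOR_RGB2HSV)
    near=(abs(W[...,0]-.53)<.06)&(abs(W[...,1]-.08)<.06)
    rd=W[near&((h[...,0]<8)|(h[...,0]>172))&(h[...,1]>120)]
    print(n,len(rd),np.percentile(rd,[1,50,99],axis=0).round(4).tolist())
    w=rd[rd[:,2]>.086]; print("wing",len(w),np.median(w,0),cv2.minAreaRect(w[:,:2].astype(np.float32)))
s=read_state();print(s["clock"],s["eef_pos"],s["force"])
E
```

```text
top 398 [[0.5029, 0.0586, 0.0665], [0.5202, 0.0791, 0.0784], [0.5425, 0.0988, 0.0999]]
wing 98 [0.52216455 0.08039509 0.0971286 ] ((0.5232684016227722, 0.07816492766141891), (0.010394844226539135, 0.03550459444522858), 18.302051544189453)
scene 496 [[0.5, 0.0606, 0.075], [0.5158, 0.0853, 0.0795], [0.5397, 0.1015, 0.0991]]
wing 177 [0.51736011 0.08672298 0.09501171] ((0.5198467373847961, 0.0810437947511673), (0.00942819844931364, 0.03818229213356972), 16.100008010864258)
16.4 [ 0.42172434 -0.03156997  0.19020872] [0.66484104 0.21926819 1.20753457]
```

View pics/top4.png

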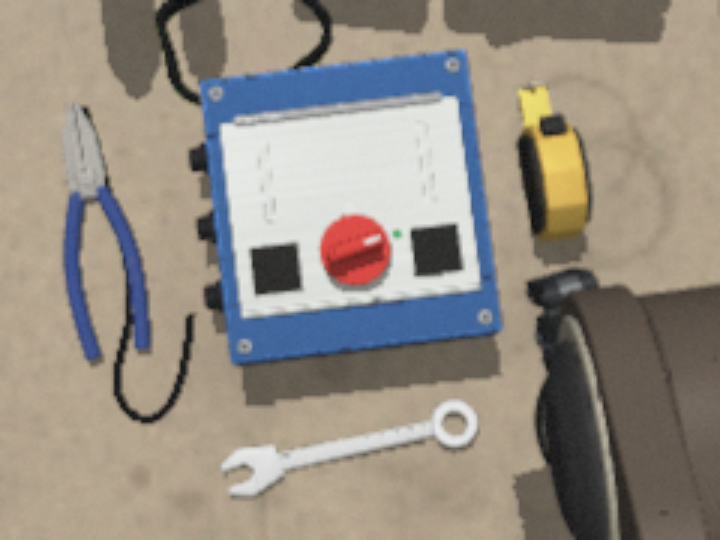

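The crop shows the wing turned almost square to the hinge line, at (355, 250), about 77° from free. It sits about 14.7 mm lower than before, so it is locked. The cover is flat and the tools are unmoved.

```bash
python3 -c "
from cell import *
print(close_job())"
```

```text
the job is handed in; nothing more can be done
None
```

The cover is shut and the red stud is locked: pushed until it touched bottom at about 15 N, turned clockwise about 77° to its stop and released, staying about 14.7 mm in, with the pliers, tape measure and wrench left where they were, and the job handed in after about 16.4 s.

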